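# Release a check ball into the wash beaker with a mallet blow

### The arm

A 6-joint arm with a two-finger parallel gripper is mounted at the origin on the work surface. World frame = base frame: x ahead of the robot, y to its left, z up, the work surface at z = 0. Lengths are in m, angles in degrees, forces in N, time in s.
With the tool pointing down it reaches from about 0.4 to 0.825 m from the base axis. Payload 7 kg.
Tool frame: the origin (TCP) lies between the finger pads; the fingertips stand 11 mm ahead of it and the grasp point (between the pads) lies 8 mm behind it; z points along the fingers, y is the direction in which the jaws open and shut (so a half turn about z gives the same grasp; the last joint's range is limited). The gripper opens to 88 mm and grips with 3 to 60 N. Pads are 19 mm wide; open, the fingers measure 130 mm over their backs; the gripper's body (78 mm by 193 mm) begins 47 mm behind the grasp point.
Start: joints at [-58.207, 20.546, 0.682, 0, -70.136, -16.507], TCP at [0.178, -0.651, 0.238] pointing down, gripper open.
Joint ranges: [-176.03, 176.03], [-82.01, 121.73], [-58.28, 71.71], [-173.87, 95.51], [-174.79, -0.11], [-173.66, 173.66]. Speed limits (degrees/s): [136.94, 136.94, 172.46, 180, 180, 180].

### API

Orientations are given as [roll, pitch, yaw] about the fixed x, y, z axes, in that order (R = Rz(yaw) Ry(pitch) Rx(roll)).
In Python, from plant import r gives the robot as it stands.
- The arm moves only by the shell command python3 -m inch 'ROWS' [OPENING] [FORCE]. ROWS is JSON, a list of rows, each an object of numbers: "x", "y", "z": the shift along the tool's x, y, z as a fraction of full scale; "yaw": the turn about the tool's z as a fraction of full scale. In form: [{"x": .., "y": .., "z": .., "yaw": ..}, ...]. A call has 1 to 5 rows; each row shifts and turns the pose as measured when the row begins, along the tool's axes as they then stand; what a row does not reach is not made up. Full scale, the value 1, is 0.025 m for a shift and 4 degrees for a turn. A row lasts 1/12 s, in which the tool goes at most 41.7 mm and 7.16 degrees, less where a joint would pass 70% of its speed; a pose out of reach is approached as far as the arm can. A call with a number of a shift or a turn outside -1 to 1 is refused whole. A call with a gripper value outside its range is refused whole. OPENING is the opening, from -1 (shut) to 1 (fully open), set as the call begins (- or left out, the last holds). The fingers move at their own pace and stop on an object; FORCE is the grip in N (left out, the last holds). Time passes only in rows, so rows that do not move let the fingers close. It gives the time, the measured TCP pose, the force and the opening at its end, in the units of the state.
- r.get_state(): the state, without advancing time (a new reading comes with each control period).
- r.capture(name): name is "side" or "top"; returns (picture, depth): 384x512x3 uint8, red, green, blue; 384x512 float32, m along the optical axis (not along the pixel's ray), 0 where there is no reading.
- r.camera_info(name): a dict with "mtx" (3x3 intrinsics, pixels), "pose" (4x4, takes a point from camera to world coordinates). Camera axes: x right, y down, z forward; pixel columns grow to the right and rows downward; lengths in m; the calibration is good to about 2 mm. A picture is of the moment at which its call begins. camera_info takes no time and is no camera call.
- r.close_job(): hands the job in, once; it reports no verdict.
The state is a dict: "time_s": time; "joints": joint angles; "qd": joint speeds; "joint_torque": joint torques, N m; "tcp_pos": TCP position; "eef_rot": TCP orientation; "contact_force": force on the tool from outside, world axes, zero at the start; "moment": the same for the moment, N m; "gripper_width": finger opening in m.
Only numpy, scipy, OpenCV 4.12 (cv2) and the standard library are available. Lean on these libraries where they do the work, as an engineer would, in place of code of your own. Each camera call takes 0.05 s, during which the arm holds its last target. There are 200 camera calls.

### The job

Take the soft-faced mallet by its handle out of the black gauge tray and strike the red cap of the sprung pin briskly down with the mallet's head, so that the yellow gate drops and the steel ball on the chute rolls by itself through the funnel into the clear beaker. Then stand the mallet back in the black tray on its head's face and let go. Do not touch the pin or the ball with the gripper, keep the mallet off the ball, and leave the snap gauge, the spare ball and the wash bottle where they are.

Things in the scene. Friction and masses are not known exactly. Their poses are not given: they have to be found in the camera images.
- mallet_grip (a point): Grip point on the green handle of the loose mallet (0.32 kg, nearly all in the head; varies by a quarter). The handle is a level flat-sided bar 22 mm wide, 26 mm tall, ending 140 mm from the head's upright axis. The point is on its centre line, 50 mm from the head's axis, 32 mm above the head's lower face. Its x axis points along the handle to the head, z up.
- mallet_face (a point): Centre of the lower, striking face of the mallet's head: an upright steel cylinder with orange faces, 44 mm across, 64 mm tall, which stands on this face on the tray floor. Same axes as mallet_grip; it lies 50 mm in x and -32 mm in z from mallet_grip.
- gauge_tray: Open black polymer tray, 260 mm (its x) by 140 mm (its y), 15 mm tall, walls and floor 5 mm thick, fixed to the bench. Origin at the centre of its underside, z up.
- pin_top (a point): Centre of the top of the sprung pin's red striking cap (36 mm across, 10 mm thick), 160 mm above the bench when up, on a blue housing 50 by 50 mm, 115 mm tall. z up. The chute runs along this point's y axis, its near wall 55 mm away in +x and up to 40 mm higher than the cap. On the -x side nothing stands higher than the base plate (10 mm). The station is fixed.
- strike_pin (a joint): Pin travel in m: 0 up, 0.030 at the lower stop. A damped spring returns it: 3 N at the top, 5 N at the stop, plus about 30 N per m/s. The yellow gate moves with the pin and frees the ball only below about 0.025; the ball needs about 0.2 s to get past. Let free, the pin rises by itself within 0.5 s. A brisk blow drives it faster than 0.06 m/s; a slow push does not count.
- check_ball_center (a point): Centre of the steel ball, 30 mm diameter, loose, lying on the 15 degree chute against the yellow gate blade.
- beaker_floor (a point): Centre of the inner floor, 15 mm above the bench, of the clear acrylic beaker (90 mm across, 96 mm tall, fixed). The stainless funnel (120 mm across) sits on it, mouth 126 mm above the bench. It lies 75 mm in +x and 122 mm in -y from the pin, in pin_top's axes.
- snap_gauge: Bystander: chrome C-shaped snap gauge lying flat, about 90 by 110 mm, 18 mm thick. Origin at the centre of its underside.
- spare_ball_center (a point): Bystander: centre of the spare steel ball, 30 mm diameter, resting in a black ring seat 60 mm across and 10 mm tall.
- wash_bottle: Bystander: white wash bottle, 64 mm across, 150 mm tall, standing. Origin at the centre of its underside.
Things that resemble listed ones, but are neither listed nor needed, are in the scene too. Leave any blue or pink look-alike of the part that bears check_ball_center alone.

How it is judged (in metres and radians):
On the way, in this order (a step that is already met when the one before it is completed fails the run):
1. the pin is struck down briskly (over 0.06 m/s, more than 4 mm down) by the mallet (velocity of joint strike_pin above 0.06 m/s and value of joint strike_pin above 0.004 m and contact force between mallet and strike_pin above 0.5 N).
2. the ball has rolled through the funnel and lies in the beaker (distance between check_ball_center and beaker_floor below 0.045 m), for 0.2 s.
At the end, for the whole second after the job is handed in: The ball lies in the beaker (within 45 mm of the middle of its floor), the pin is up again (within 4 mm), and the mallet stands released and still in the tray, head face on the tray floor (under 12 mm above the tray's underside), upright within 0.12 rad (distance between check_ball_center and beaker_floor below 0.045 m and value of joint strike_pin below 0.004 m and x of mallet_face in the frame of gauge_tray between -0.11 and 0.11 m and y of mallet_face in the frame of gauge_tray between -0.05 and 0.05 m and z of mallet_face in the frame of gauge_tray below 0.012 m and angle between mallet_face's own z axis and vertical below 0.12 rad and linear speed of mallet below 0.02 m/s); the robot touches nothing.
It fails at once if the gripper touches the pin or its cap (contact force between the fingers and strike_pin above 0.5 N).
It fails at once if the gripper or the mallet touches the ball (contact force between any of the fingers, mallet and check_ball above 0.3 N).
It fails at once if the snap gauge is pushed over 25 mm (distance of snap_gauge from where it was at the start of the episode above 0.025 m).
It fails at once if the spare ball is moved over 25 mm (distance of spare_ball_center from where it was at the start of the episode above 0.025 m).
It fails at once if the wash bottle is pushed over 25 mm (distance of wash_bottle from where it was at the start of the episode above 0.025 m).
It also fails if it takes over 48 s, if anything falls off the work surface, if the arm or the gripper's body presses on something with over 40 N, if the wrist force passes 120 N, or if a joint passes its speed limit or range.

## Working session

There is one attempt and no reset: what is moved stays moved. The work goes in short steps, Python scripts to look and compute and a shell command to move; the robot and the scene stay as the last step left them, time stands still between calls to the robot, and variables do not carry over. Pictures are saved under pics/ and viewed, about 8 in all and at most 12, crops included, and the job is handed in when it is done.

```bash
mkdir -p pics
cat > h.py <<'E'
from plant import r
import numpy as np, cv2
def snap(n,tag):
    p,d=r.capture(n); cv2.imwrite(f'pics/{tag}.png',p[:,:,::-1]); np.savez(f'pics/{tag}.npz',p=p,d=d); return p,d
def pt(n,d,u,v,k=1):
    i=r.camera_info(n); M=np.array(i['mtx']);T=np.array(i['pose'])
    w=d[v-k:v+k+1,u-k:u+k+1]; z=np.median(w[w>0])
    c=np.linalg.inv(M)@[u,v,1]*z
    return (T@[*c,1])[:3]
def cloud(n,d):
    i=r.camera_info(n); M=np.array(i['mtx']);T=np.array(i['pose'])
    v,u=np.mgrid[:d.shape[0],:d.shape[1]]
    c=np.stack([u,v,np.ones_like(u)],-1)@np.linalg.inv(M).T*d[...,None]
    return c@T[:3,:3].T+T[:3,3]
E
python3 - <<'E'
from h import *
snap('top','top0');snap('side','side0')
print(r.get_state())
for n in('top','side'):print(r.camera_info(n))
E
```

```text
{'time_s': 0.1, 'joints': array([-5.82068211e+01,  2.05862780e+01,  6.41165314e-01, -1.81240941e-02,
       -7.01373239e+01, -1.65061403e+01]), 'qd': array([ 0.03841414, -0.09386407,  0.12846119,  0.02979054,  0.09248484,
       -0.02077177]), 'joint_torque': array([-1.42232984e-03, -5.84163952e+01,  2.93753654e+01,  7.01563954e+00,
        1.02106258e-02, -5.25510745e-05]), 'tcp_pos': array([ 0.17782906, -0.6507252 ,  0.23674332]), 'eef_rot': array([ 1.79916119e+02, -7.08707813e-03, -1.64719126e+02]), 'contact_force': array([ 0.60589422, -0.52414001, -0.74834151]), 'moment': array([ 0.02745705, -0.04985601, -0.02150553]), 'gripper_width': 0.08789390336510224}
{'mtx': array([[366.64073292,   0.        , 258.69757375],
       [  0.        , 366.64073292, 190.64799352],
       [  0.        ,   0.        ,   1.        ]]), 'pose': array([[-0.00332381, -0.99703608,  0.07686358,  0.53591568],
       [-0.99997316,  0.00281205, -0.00676541, -0.03213641],
       [ 0.00652921, -0.07688401, -0.99701867,  0.90884135],
       [ 0.        ,  0.        ,  0.        ,  1.        ]])}
{'mtx': array([[433.23409599,   0.        , 255.00700269],
       [  0.        , 433.23409599, 194.90267039],
       [  0.        ,   0.        ,   1.        ]]), 'pose': array([[ 0.99710421, -0.05685908,  0.05049979,  0.53010292],
       [-0.0729543 , -0.5277364 ,  0.84626944, -0.9831531 ],
       [-0.02146752, -0.847503  , -0.53035631,  0.73454096],
       [ 0.        ,  0.        ,  0.        ,  1.        ]])}
```

View pics/top0.png

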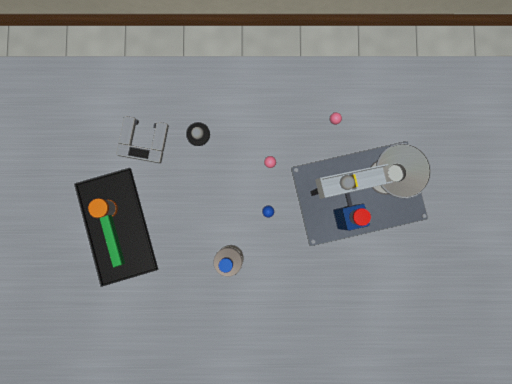

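View pics/side0.png

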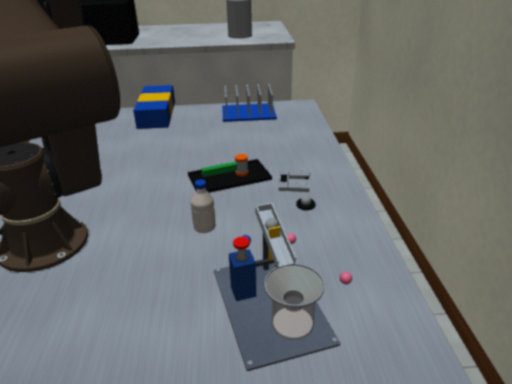

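Top view: mallet head at (98,208), handle running to (117,266), red cap at (362,217), ball at (348,183), gate at (355,181), and bottle at (228,262). The side view confirms this layout, with the ball behind the yellow gate.

Run:
```python
from h import *
f=np.load('pics/top0.npz');p=f['p'].astype(int);d=f['d'];C=cloud('top',d)
R,G,B=p[...,0],p[...,1],p[...,2]
def rep(n,m,zlo,zhi):
    q=m&(C[...,2]>zlo)&(C[...,2]<zhi); X=C[q]; print(n,q.sum(),X.mean(0).round(4),'mid',((X.min(0)+X.max(0))/2).round(4),'ext',np.ptp(X,axis=0).round(3)); return X
v,u=np.mgrid[:384,:512]
X=rep('orange top',(R>200)&(G>80)&(G<160)&(B<60)&(u<130),.055,.09)
Gm=(G>110)&(R<60)&(B<90)&(u<140)
Y=rep('green',Gm,.035,.06)
(c,s,a)=cv2.minAreaRect((Y[:,:2]*1000).astype(np.float32));print('rect',c,s,a, cv2.boxPoints((c,s,a)).round(0).tolist())
Z=rep('cap',(R>180)&(G<60)&(B<60)&(u>330)&(v>195),.145,.175)
rep('ball',(abs(u-347)<7)&(abs(v-183)<7),.1,.25)
K=(R<45)&(G<45)&(B<45)&(u<170)&(v>160)
T=rep('tray',K|Gm,-.005,.03);r_=cv2.minAreaRect((T[:,:2]*1000).astype(np.float32));print(r_)
P=C[(u>290)&(u<430)&(v>140)&(v<250)&(C[...,2]>.004)&(C[...,2]<.016)]
print('plate',cv2.minAreaRect((P[:,:2]*1000).astype(np.float32)))
W=C[(u>310)&(u<400)&(v>160)&(v<200)&(C[...,2]>.13)]
for zz in(.14,.15,.16,.17,.18,.19,.2,.21):
  q=W[abs(W[:,2]-zz)<.005]
  if len(q):print(zz,len(q),q[:,:2].min(0),q[:,:2].max(0))
for n,uu,vv in [('bottle',226,265),('spare',197,132),('gauge',148,150),('chute hi',320,192),('chute lo',390,172)]:print(n,pt('top',d,uu,vv).round(3))
```

```text
orange top 248 [0.5627 0.3309 0.0673] mid [0.5632 0.3312 0.0667] ext [0.039 0.041 0.008]
green 412 [0.4863 0.3081 0.0479] mid [0.4872 0.3081 0.0476] ext [0.118 0.051 0.008]
rect (486.53839111328125, 308.3020935058594) (118.62882232666016, 20.90155792236328) 16.855121612548828 [[427.0, 301.0], [433.0, 281.0], [546.0, 315.0], [540.0, 336.0]]
cap 213 [ 0.5401 -0.2477  0.1587] mid [ 0.5402 -0.2484  0.1583] ext [0.031 0.034 0.008]
ball 166 [ 0.6069 -0.2131  0.1819] mid [ 0.6081 -0.2169  0.1718] ext [0.026 0.031 0.036]
tray 3991 [0.5279 0.3158 0.0044] mid [0.5198 0.3098 0.008 ] ext [0.282 0.201 0.02 ]
((519.75341796875, 310.6629943847656), (255.5041961669922, 139.0599822998047), 16.334529876708984)
plate ((605.8359985351562, -283.2417907714844), (211.99961853027344, 299.8277587890625), 12.689095497131348)
0.14 270 [ 0.60220543 -0.30556174] [ 0.64673221 -0.25647148]
0.15 189 [ 0.59708246 -0.31280103] [ 0.64911298 -0.22253185]
0.16 201 [ 0.58196743 -0.30880798] [ 0.64666731 -0.18096938]
0.17 268 [ 0.57740635 -0.27234842] [ 0.64118151 -0.1510523 ]
0.18 245 [ 0.57731137 -0.23489303] [ 0.63173697 -0.15201704]
0.19 177 [ 0.57848848 -0.22402172] [ 0.62249015 -0.15468266]
0.2 5 [ 0.5781157  -0.16433561] [ 0.61333743 -0.15692711]
bottle [0.442 0.03  0.148]
spare [0.747 0.111 0.03 ]
gauge [0.706 0.234 0.016]
chute hi [ 0.589 -0.159  0.18 ]
chute lo [ 0.65  -0.362  0.014]
```

```bash
python3 -m inch '[{"z":-0.5,"x":-0.5,"y":0.5},{"z":-0.5,"x":-1,"y":1},{"x":-1,"y":1,"yaw":-0.35},{"x":-1,"y":1},{"x":-1,"y":1}]' 1 60
python3 -m inch '[{"x":-1,"y":1},{"x":-1,"y":1},{"x":-1,"y":1},{"x":-1,"y":1},{"x":-1,"y":1}]'
```

```text
validation failed for argument at $[0]...
validation failed for argument at $[0]...
```

```bash
python3 -m inch '[{"x":-0.5,"y":0.5,"z":-0.5,"yaw":0},{"x":-1,"y":1,"z":-0.5,"yaw":0},{"x":-1,"y":1,"z":0,"yaw":-0.35},{"x":-1,"y":1,"z":0,"yaw":0},{"x":-1,"y":1,"z":0,"yaw":0}]' 1 60 && 
python3 -m inch '[{"x":-1,"y":1,"z":0,"yaw":0},{"x":-1,"y":1,"z":0,"yaw":0},{"x":-1,"y":1,"z":0,"yaw":0},{"x":-1,"y":1,"z":0,"yaw":0},{"x":-1,"y":1,"z":0,"yaw":0}]'
```

```text
time_s: 0.52
tcp_pos: [0.2537, -0.5108, 0.2571]
eef_rot: [179.4, -0.2, -163.7]
contact_force: [1.5, -0.1, -0.2]
gripper_width: 0.0874
time_s: 0.93
tcp_pos: [0.34, -0.3474, 0.2565]
eef_rot: [179.3, -0.2, -163.9]
contact_force: [1.6, 0.8, 0.3]
gripper_width: 0.0874
```

```bash
python3 -m inch '[{"x":-1,"y":1,"z":0,"yaw":0},{"x":-1,"y":1,"z":0,"yaw":0},{"x":-1,"y":1,"z":0,"yaw":0},{"x":-1,"y":1,"z":0,"yaw":0},{"x":-1,"y":1,"z":0,"yaw":0}]' && python3 -m inch '[{"x":-1,"y":1,"z":0,"yaw":0},{"x":-1,"y":1,"z":0,"yaw":0},{"x":-1,"y":1,"z":0,"yaw":0},{"x":-1,"y":1,"z":0,"yaw":0},{"x":-1,"y":1,"z":0,"yaw":0}]' && python3 -m inch '[{"x":-0.8,"y":1,"z":0,"yaw":0},{"x":-0.8,"y":1,"z":0,"yaw":0},{"x":-0.8,"y":1,"z":0,"yaw":0},{"x":-0.8,"y":1,"z":0,"yaw":0},{"x":-0.8,"y":1,"z":0,"yaw":0}]' && python3 -m inch '[{"x":0,"y":1,"z":0,"yaw":0},{"x":0,"y":1,"z":0,"yaw":0},{"x":0,"y":1,"z":0,"yaw":0},{"x":0,"y":0.5,"z":0,"yaw":0},{"x":0,"y":0,"z":0,"yaw":0}]'
```

```text
time_s: 1.35
tcp_pos: [0.4265, -0.1836, 0.2573]
eef_rot: [179.3, -0.2, -163.9]
contact_force: [1.4, -0.6, 0.5]
gripper_width: 0.0877
time_s: 1.77
tcp_pos: [0.513, -0.0194, 0.2587]
eef_rot: [179.2, -0.2, -163.8]
contact_force: [1.0, -0.6, 0.0]
gripper_width: 0.0879
time_s: 2.18
tcp_pos: [0.5755, 0.1376, 0.2586]
eef_rot: [179.2, -0.3, -163.7]
contact_force: [-0.0, 0.1, 1.1]
gripper_width: 0.0877
time_s: 2.6
tcp_pos: [0.5508, 0.231, 0.2553]
eef_rot: [179.3, -0.6, -163.5]
contact_force: [-0.4, -0.4, 0.5]
gripper_width: 0.0876
```

```bash
cat > to.py <<'E'
import sys
from h import *
# offset from current pose to target x y z, yaw, in full-scale units of tool axes
t=[float(a) for a in sys.argv[1:]]
s=r.get_state();p=s['tcp_pos'];e=s['eef_rot'];y=np.radians(e[2])
d=np.array(t[:3])-p
print('t',round(s['time_s'],2),'p',p.round(4),'rot',e.round(2),'w',round(s['gripper_width'],4),'F',s['contact_force'].round(1))
print('rows x %.2f y %.2f z %.2f yaw %.2f'%((d[0]*np.cos(y)+d[1]*np.sin(y))/.025,(d[0]*np.sin(y)-d[1]*np.cos(y))/.025,-d[2]/.025,-(t[3]-e[2])/4))
E
python3 to.py .520 .3184 .030 -163.3
```

```text
t 2.6 p [0.5508 0.231  0.2553] rot [ 179.31   -0.63 -163.54] w 0.0876 F [-0.4 -0.4  0.5]
rows x 0.19 y 3.70 z 9.01 yaw -0.06
```

```bash
python3 -m inch '[{"x":0.05,"y":1,"z":0,"yaw":0},{"x":0.05,"y":1,"z":0,"yaw":0},{"x":0.05,"y":1,"z":0.5,"yaw":0},{"x":0.05,"y":0.7,"z":1,"yaw":0},{"x":0,"y":0,"z":1,"yaw":0}]' && python3 -m inch '[{"x":0,"y":0,"z":1,"yaw":0},{"x":0,"y":0,"z":1,"yaw":0},{"x":0,"y":0,"z":0.5,"yaw":0},{"x":0,"y":0,"z":0,"yaw":0},{"x":0,"y":0,"z":0,"yaw":0}]'; python3 to.py .520 .3184 .030 -163.3
```

```text
time_s: 3.02
tcp_pos: [0.5207, 0.3213, 0.1976]
eef_rot: [179.1, -0.2, -163.6]
contact_force: [0.4, -1.1, -1.0]
gripper_width: 0.0877
time_s: 3.43
tcp_pos: [0.5179, 0.3181, 0.1271]
eef_rot: [179.4, -0.6, -163.6]
contact_force: [0.4, 0.1, 0.6]
gripper_width: 0.0879
t 3.43 p [0.5179 0.3181 0.1271] rot [ 179.37   -0.6  -163.58] w 0.0879 F [0.4 0.1 0.6]
rows x -0.08 y -0.01 z 3.88 yaw -0.07
```

```bash
python3 -m inch '[{"x":-0.08,"y":0,"z":0.8,"yaw":-0.07},{"x":0,"y":0,"z":0.8,"yaw":0},{"x":0,"y":0,"z":0.8,"yaw":0},{"x":0,"y":0,"z":0.7,"yaw":0},{"x":0,"y":0,"z":0.4,"yaw":0}]' && python3 -m inch '[{"x":0,"y":0,"z":0.2,"yaw":0},{"x":0,"y":0,"z":0,"yaw":0}]'; python3 to.py .520 .3184 .030 -163.3
```

```text
time_s: 3.85
tcp_pos: [0.5249, 0.3212, 0.0462]
eef_rot: [179.0, 0.2, -163.3]
contact_force: [-0.1, 0.1, -0.1]
gripper_width: 0.0875
time_s: 4.02
tcp_pos: [0.5253, 0.3206, 0.0407]
eef_rot: [179.1, 0.1, -163.4]
contact_force: [-0.1, 0.1, 0.7]
gripper_width: 0.0878
t 4.02 p [0.5253 0.3206 0.0407] rot [ 1.7907e+02  1.2000e-01 -1.6336e+02] w 0.0878 F [-0.1  0.1  0.7]
rows x 0.23 y -0.03 z 0.43 yaw -0.02
```

```bash
python3 -m inch '[{"x":0.2,"y":0,"z":0.3,"yaw":0},{"x":0,"y":0,"z":0.15,"yaw":0},{"x":0,"y":0,"z":0,"yaw":0}]' ; python3 to.py .520 .3184 .030 -163.3; python3 -c "
from h import *
p,d=snap('side','side1');cv2.imwrite('pics/side1c.png',cv2.resize(p[120:230,150:320,::-1],None,fx=4,fy=4))"
```

```text
time_s: 4.27
tcp_pos: [0.5217, 0.3203, 0.0315]
eef_rot: [179.0, 0.3, -163.4]
contact_force: [-0.1, 0.7, 0.6]
gripper_width: 0.0878
t 4.27 p [0.5217 0.3203 0.0315] rot [ 178.96    0.33 -163.36] w 0.0878 F [-0.1  0.7  0.6]
rows x 0.08 y -0.05 z 0.06 yaw -0.02
```

View pics/side1c.png

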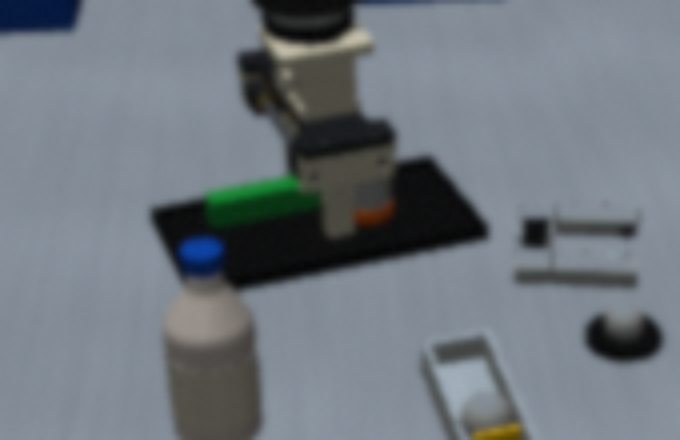

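Crop: the fingers straddle the green handle just behind the head, finger at about (340,200) and head at (375,200). I'll close and lift now.

```bash
python3 -m inch '[{"x":0.05,"y":0,"z":0,"yaw":0},{"x":0,"y":0,"z":0,"yaw":0},{"x":0,"y":0,"z":0,"yaw":0},{"x":0,"y":0,"z":0,"yaw":0},{"x":0,"y":0,"z":0,"yaw":0}]' -1 60 && python3 -m inch '[{"x":0,"y":0,"z":0,"yaw":0},{"x":0,"y":0,"z":0,"yaw":0},{"x":0,"y":0,"z":0,"yaw":0},{"x":0,"y":0,"z":0,"yaw":0}]' && python3 to.py .5207 .3195 .03 -163.3 &&  python3 -m inch '[{"x":0,"y":0,"z":-0.3,"yaw":0},{"x":0,"y":0,"z":-0.5,"yaw":0},{"x":0,"y":0,"z":-0.5,"yaw":0},{"x":0,"y":0,"z":-0.5,"yaw":0},{"x":0,"y":0,"z":-0.5,"yaw":0}]' && python3 -m inch '[{"x":0,"y":0,"z":-0.8,"yaw":0},{"x":0,"y":0,"z":-1,"yaw":0},{"x":0,"y":0,"z":-1,"yaw":0},{"x":0,"y":0,"z":-1,"yaw":0},{"x":0,"y":0,"z":-1,"yaw":0}]' && python3 -m inch '[{"x":0,"y":0,"z":-1,"yaw":0},{"x":0,"y":0,"z":-0.5,"yaw":0},{"x":0,"y":0,"z":0,"yaw":0}]'; python3 to.py .49 -.25 .25 -167.3;python3 -c "
from h import *
p,d=snap('side','side2');cv2.imwrite('pics/side2c.png',cv2.resize(p[40:190,150:350,::-1],None,fx=4,fy=4))"
```

```text
time_s: 4.73
tcp_pos: [0.521, 0.3209, 0.0337]
eef_rot: [178.9, 0.5, -163.3]
contact_force: [-0.2, -0.2, -0.2]
gripper_width: 0.0598
time_s: 5.07
tcp_pos: [0.5212, 0.321, 0.034]
eef_rot: [178.9, 0.5, -163.3]
contact_force: [-0.2, -0.2, -0.6]
gripper_width: 0.033
t 5.07 p [0.5212 0.321  0.034 ] rot [ 178.87    0.51 -163.31] w 0.033 F [-0.2 -0.2 -0.6]
rows x 0.04 y -0.05 z 0.16 yaw -0.00
time_s: 5.48
tcp_pos: [0.5178, 0.3167, 0.0899]
eef_rot: [179.1, -0.1, -163.4]
contact_force: [0.5, -0.3, -3.2]
gripper_width: 0.0212
time_s: 5.9
tcp_pos: [0.5139, 0.3111, 0.2104]
eef_rot: [179.4, -0.9, -163.5]
contact_force: [0.6, -0.1, -3.7]
gripper_width: 0.0219
time_s: 6.15
tcp_pos: [0.5147, 0.3108, 0.2556]
eef_rot: [179.3, -0.6, -163.5]
contact_force: [0.9, 0.4, -4.3]
gripper_width: 0.0212
t 6.15 p [0.5147 0.3108 0.2556] rot [ 179.28   -0.62 -163.53] w 0.0212 F [ 0.9  0.4 -4.3]
rows x 7.31 y -21.23 z 0.22 yaw 0.94
```

View pics/side2c.png

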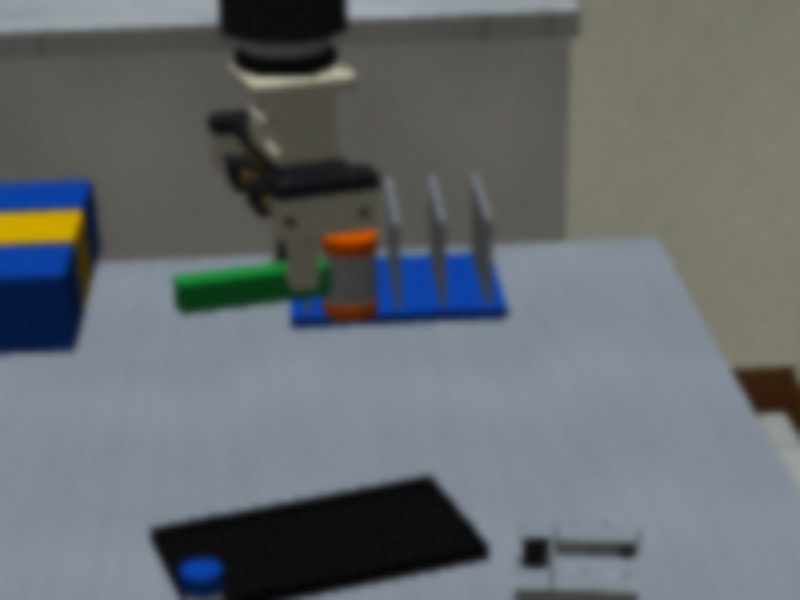

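Mallet is held level, head at (350,275) in the crop and clear of the tray. Next I'll measure the head relative to the TCP.

```bash
cat > head.py <<'E'
from h import *
from scipy.optimize import least_squares
def head(tag,box=None):
    p,d=snap('side',tag);s=r.get_state();t=s['tcp_pos'];y=np.radians(s['eef_rot'][2]);f=-np.array([np.cos(y),np.sin(y)]);l=np.array([-f[1],f[0]])
    C=cloud('side',d);D=C[...,:2]-t[:2];a=D@f;b=D@l;z=C[...,2]-t[2]
    p=p.astype(int);near=(abs(b)<.035)&(a>.01)&(a<.085)&(abs(z)<.06)
    o=near&(p[...,0]>130)&(p[...,1]<.65*p[...,0])&(p[...,2]<.3*p[...,0])
    g=near&(abs(z)<.028)&(a>.025)
    lo=o&(z<0);hi=o&(z>0)&(z<.045)
    print('orange z lo',np.percentile(z[lo],[2,10,50]).round(4),lo.sum(),'hi',np.percentile(z[hi],[50,90,98]).round(4),hi.sum())
    q=(lo)|(g&~o&(z>-.01)&(z<.02)); A,B=a[q],b[q]
    for nm,m in(('lower',lo),('top',hi)):
        A,B=a[m],b[m]
        print(nm,'a',A.min().round(4),A.max().round(4),'b',B.min().round(4),B.max().round(4))
    A,B=a[lo],b[lo]
    R=least_squares(lambda c:np.hypot(A-c[0],B-c[1])-.022,[.045,0],loss='soft_l1',f_scale=.002)
    print('axis fwd,left of tcp',R.x.round(4),len(A),'world',(t[:2]+f*R.x[0]+l*R.x[1]).round(4),'tcp',t.round(4))
    gr=(abs(b)<.03)&(p[...,1]>1.5*p[...,0])&(p[...,1]>1.3*p[...,2])&(a<.01)&(a>-.12)&(abs(z)<.05)
    for a0 in(-.08,-.06,-.04,-.02):
        m=gr&(abs(a-a0)<.01)
        if m.sum()>5:print(a0,m.sum(),'z top',np.percentile(z[m],97).round(4),'bmin',np.percentile(b[m],5).round(4))
if __name__=='__main__':
    import sys;head(sys.argv[1])
E
python3 head.py side3
```

```text
Traceback (most recent call last):
  File "head.py", line 23, in <module>
    import sys;head(sys.argv[1])
               ~~~~^^^^^^^^^^^^^
  File "head.py", line 10, in head
    print('orange z lo',np.percentile(z[lo],[2,10,50]).round(4),lo.sum(),'hi',np.percentile(z[hi],[50,90,98]).round(4),hi.sum())
                        ~~~~~~~~~~~~~^^^^^^^^^^^^^^^^^
IndexError: index -1 is out of bounds for axis 0 with size 0
```

Run:
```python
from h import *
f=np.load('pics/side3.npz');p,d=f['p'],f['d']
t=r.get_state()['tcp_pos'];print(t)
for u,v in[(237,117),(237,110),(237,100),(224,108),(205,112),(220,105)]:print(u,v,p[v,u],pt('side',d,u,v).round(4))
```

```text
[0.51378894 0.31027671 0.25262177]
237 117 [83 46 28] [0.5563 0.2993 0.2224]
237 110 [58 58 57] [0.5573 0.3013 0.2447]
237 100 [187  79   4] [0.5589 0.3064 0.2751]
224 108 [72 70 62] [0.5176 0.2846 0.2594]
205 112 [10 52 20] [0.4589 0.283  0.25  ]
220 105 [31 66 35] [0.5054 0.3196 0.2567]
```

```bash
sed -i 's/p\[...,0\]>130/p[...,0]>55/;s/p\[...,2\]<.3\*/p[...,2]<.5*/' head.py; python3 head.py side4
```

```text
orange z lo [-0.0403 -0.0399 -0.035 ] 36 hi [0.0201 0.0221 0.0233] 73
lower a 0.0265 0.0556 b -0.0256 -0.0014
top a 0.0277 0.0687 b -0.0247 0.005
axis fwd,left of tcp [ 0.0477 -0.    ] 36 world [0.5591 0.3235] tcp [0.5134 0.31   0.2514]
-0.08 55 z top 0.0069 bmin -0.0139
-0.06 59 z top 0.0071 bmin -0.0135
-0.04 55 z top 0.0061 bmin -0.0135
-0.02 54 z top 0.0057 bmin -0.0138
```

```bash
python3 -m inch '[{"x":0.3,"y":-0.5,"z":-0.2,"yaw":0.2},{"x":0.45,"y":-1,"z":-0.1,"yaw":0.2},{"x":0.45,"y":-1,"z":-0.1,"yaw":0.2},{"x":0.45,"y":-1,"z":-0.1,"yaw":0.2},{"x":0.45,"y":-1,"z":0,"yaw":0.2}]' && python3 -m inch '[{"x":0.45,"y":-1,"z":0,"yaw":0},{"x":0.45,"y":-1,"z":0,"yaw":0},{"x":0.45,"y":-1,"z":0,"yaw":0},{"x":0.45,"y":-1,"z":0,"yaw":0},{"x":0.45,"y":-1,"z":0,"yaw":0}]' && python3 -m inch '[{"x":0.45,"y":-1,"z":0,"yaw":0},{"x":0.45,"y":-1,"z":0,"yaw":0},{"x":0.45,"y":-1,"z":0,"yaw":0},{"x":0.4,"y":-1,"z":0,"yaw":0},{"x":0.4,"y":-1,"z":0,"yaw":0}]'; python3 to.py .4939 -.2584 .245 -167.3
```

```text
time_s: 6.72
tcp_pos: [0.4867, 0.1845, 0.2539]
eef_rot: [179.9, -1.8, -167.5]
contact_force: [-0.6, -0.2, -3.1]
gripper_width: 0.0215
time_s: 7.13
tcp_pos: [0.4506, 0.0407, 0.2482]
eef_rot: [-179.9, -2.7, -167.7]
contact_force: [0.3, -0.3, -2.1]
gripper_width: 0.0216
time_s: 7.55
tcp_pos: [0.4154, -0.1012, 0.2445]
eef_rot: [-180.0, -3.4, -167.8]
contact_force: [0.3, 0.8, -3.9]
gripper_width: 0.0215
t 7.55 p [ 0.4154 -0.1012  0.2445] rot [-179.95   -3.43 -167.78] w 0.0215 F [ 0.3  0.8 -3.9]
rows x -1.74 y -6.81 z -0.02 yaw -0.12
```

```bash
python3 -m inch '[{"x":-0.2,"y":-1,"z":-0.1,"yaw":0},{"x":-0.2,"y":-1,"z":-0.1,"yaw":0},{"x":-0.2,"y":-1,"z":-0.1,"yaw":0},{"x":-0.2,"y":-1,"z":0,"yaw":0},{"x":-0.2,"y":-1,"z":0,"yaw":0}]' && python3 -m inch '[{"x":-0.4,"y":-0.8,"z":0,"yaw":0},{"x":-0.4,"y":-0.4,"z":0,"yaw":0},{"x":0,"y":0,"z":0,"yaw":0},{"x":0,"y":0,"z":0,"yaw":0}]'; python3 to.py .4939 -.2584 .245 -167.3
```

```text
time_s: 7.97
tcp_pos: [0.4579, -0.2254, 0.2446]
eef_rot: [179.8, -4.1, -168.0]
contact_force: [0.1, 1.7, -3.3]
gripper_width: 0.0215
time_s: 8.3
tcp_pos: [0.4806, -0.2566, 0.2354]
eef_rot: [179.5, -4.8, -168.4]
contact_force: [-0.4, -0.3, -3.3]
gripper_width: 0.0215
t 8.3 p [ 0.4806 -0.2566  0.2354] rot [ 179.52   -4.77 -168.36] w 0.0215 F [-0.4 -0.3 -3.3]
rows x -0.51 y -0.18 z -0.39 yaw -0.26
```

```bash
python3 -m inch '[{"x":-0.6,"y":-0.15,"z":-0.2,"yaw":-0.25},{"x":0,"y":0,"z":-0.1,"yaw":0}]'; python3 to.py .4965 -.2577 .24 -167.3; python3 head.py side5; python3 -c "
from h import *
f=np.load('pics/side5.npz');p,d=f['p'],f['d'];cv2.imwrite('pics/side5c.png',cv2.resize(p[180:330,170:350,::-1],None,fx=4,fy=4))"
```

```text
time_s: 8.47
tcp_pos: [0.4941, -0.2567, 0.2387]
eef_rot: [179.3, -5.1, -167.4]
contact_force: [0.7, -1.2, -2.9]
gripper_width: 0.0214
t 8.47 p [ 0.4941 -0.2567  0.2387] rot [ 179.27   -5.07 -167.38] w 0.0214 F [ 0.7 -1.2 -2.9]
rows x -0.08 y -0.06 z -0.05 yaw -0.02Traceback (most recent call last):
  File "head.py", line 23, in <module>
    import sys;head(sys.argv[1])
               ~~~~^^^^^^^^^^^^^
  File "head.py", line 10, in head
    print('orange z lo',np.percentile(z[lo],[2,10,50]).round(4),lo.sum(),'hi',np.percentile(z[hi],[50,90,98]).round(4),hi.sum())
                                                                              ~~~~~~~~~~~~~^^^^^^^^^^^^^^^^^^
    return _quantile_unchecked(
        a, q, axis, out, overwrite_input, method, keepdims, weights)
    return _ureduce(a,
                    func=_quantile_ureduce_func,
    ...<5 lines>...
                    overwrite_input=overwrite_input,
                    method=method)
    r = func(a, **kwargs)
    result = _quantile(arr,
                       quantiles=q,
    ...<2 lines>...
                       out=out,
                       weights=wgt)
    slices_having_nans = np.isnan(arr[-1, ...])
                                  ~~~^^^^^^^^^
IndexError: index -1 is out of bounds for axis 0 with size 0
```

View pics/side5c.png

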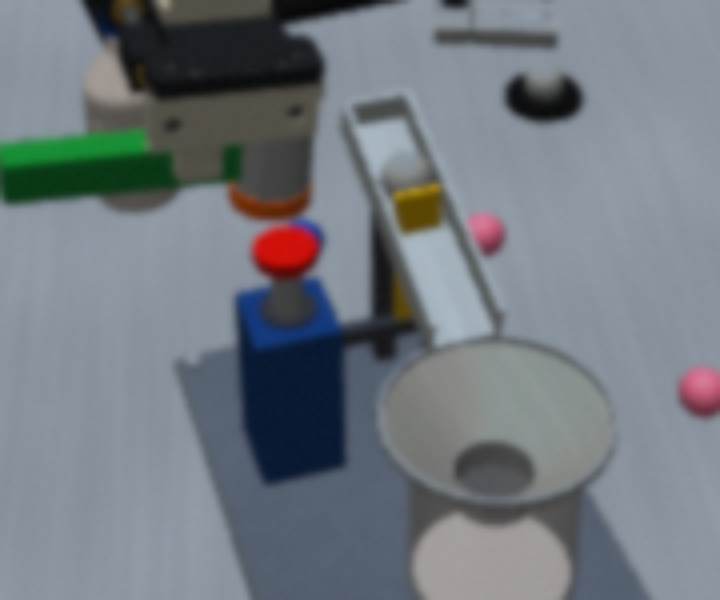

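Side view: the head, lower face around (271,200), sits above the red cap at (286,250). It looks a few mm too far back, and the ball is at (408,172) behind the gate. I'll quantify the offset.

Run:
```python
from h import *
from scipy.optimize import least_squares
f=np.load('pics/side5.npz');p=f['p'].astype(int);d=f['d'];C=cloud('side',d);v,u=np.mgrid[:384,:512]
R,G,B=p[...,0],p[...,1],p[...,2]
box=(u>222)&(u<256)&(v>205)&(v<256)
o=box&(R>55)&(G<.65*R)&(G>.3*R)&(B<.5*R)&(v<236)
X=C[o];print(o.sum(),X.min(0).round(4),X.max(0).round(4))
s=least_squares(lambda c:np.hypot(X[:,0]-c[0],X[:,1]-c[1])-.022,[.54,-.25],loss='soft_l1',f_scale=.002).x;print('head axis',s.round(4),'face z p5',np.percentile(X[:,2],[2,5,10]).round(4))
c=box&(R>150)&(G<60)&(B<60)&(v>232);Y=C[c];print('cap',c.sum(),Y.min(0).round(4),Y.max(0).round(4))
Y=Y[Y[:,2]>.155];print('cap top',((Y.min(0)+Y.max(0))/2).round(4))
```

```text
77 [ 0.5154 -0.9832  0.194 ] [ 0.5529 -0.2524  0.7345]
head axis [ 0.5362 -0.2467] face z p5 [0.1946 0.1955 0.196 ]
cap 117 [ 0.5261 -0.9832  0.1578] [ 0.5566 -0.2335  0.7345]
cap top [ 0.5414 -0.6083  0.4462]
```

```bash
python3 -m inch '[{"x":-0.2,"y":-0.05,"z":0.4,"yaw":0},{"x":-0.06,"y":0,"z":0.8,"yaw":0},{"x":-0.06,"y":0,"z":0.8,"yaw":0},{"x":-0.06,"y":0,"z":0.8,"yaw":0},{"x":0,"y":0,"z":0.4,"yaw":0}]'; python3 to.py .4985 -.2577 .17 -167.3
```

```text
time_s: 8.93
tcp_pos: [0.4925, -0.2577, 0.162]
eef_rot: [179.7, -5.1, -167.2]
contact_force: [-17.7, -0.7, 38.3]
gripper_width: 0.0214
t 8.93 p [ 0.4925 -0.2577  0.162 ] rot [ 179.69   -5.1  -167.25] w 0.0214 F [-17.7  -0.7  38.3]
rows x -0.23 y -0.05 z -0.32 yaw 0.01
```

```bash
python3 -m inch '[{"x":-0.05,"y":0,"z":0.1,"yaw":0},{"x":0,"y":0,"z":0.1,"yaw":0},{"x":0,"y":0,"z":0.1,"yaw":0}]'; python3 -c "
from h import *
p,d=snap('side','side6');cv2.imwrite('pics/side6c.png',cv2.resize(p[180:350,170:350,::-1],None,fx=3.5,fy=3.5))"
```

```text
time_s: 9.18
tcp_pos: [0.4914, -0.2583, 0.1607]
eef_rot: [-180.0, -5.0, -167.0]
contact_force: [-5.7, 6.7, 20.3]
gripper_width: 0.0213
```

View pics/side6c.png

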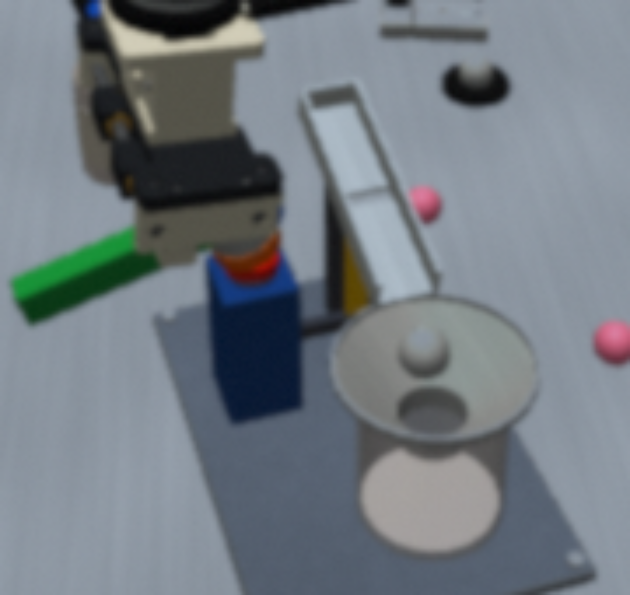

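Crop: the gate is down and the ball is already in the funnel at (423,348). The mallet has turned nose-up in the grip, with its tail down at (25,300). Lifting off.

```bash
python3 -m inch '[{"x":0.05,"y":0,"z":-0.6,"yaw":0},{"x":0.1,"y":0,"z":-1,"yaw":0},{"x":0.1,"y":0,"z":-1,"yaw":0},{"x":0.1,"y":0,"z":-1,"yaw":0},{"x":0.1,"y":0,"z":-0.8,"yaw":0}]'; python3 to.py .5207 .318 .26 -163.3;  python3 -c "
from h import *
p,d=snap('side','side7');cv2.imwrite('pics/side7c.png',cv2.resize(p[140:350,130:350,::-1],None,fx=2.8,fy=2.8))"
```

```text
time_s: 9.65
tcp_pos: [0.484, -0.2547, 0.2679]
eef_rot: [179.7, -5.5, -166.9]
contact_force: [0.5, -0.6, -4.2]
gripper_width: 0.0214
t 9.65 p [ 0.484  -0.2547  0.2679] rot [ 179.68   -5.49 -166.94] w 0.0214 F [ 0.5 -0.6 -4.2]
rows x -6.61 y 21.98 z 0.32 yaw -0.91
```

View pics/side7c.png

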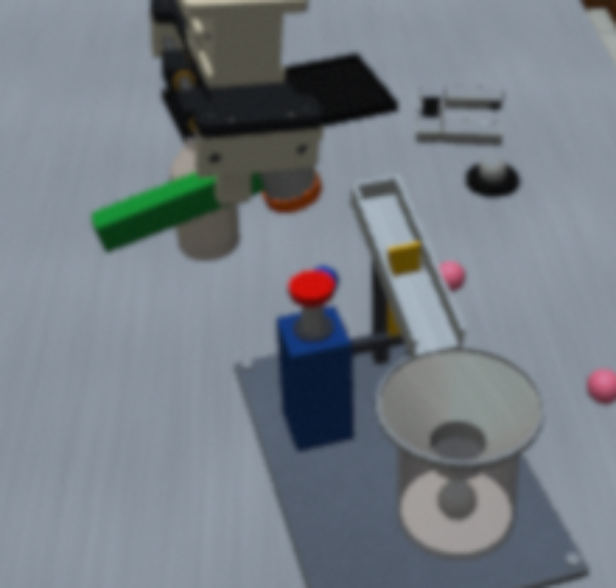

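Crop: the ball lies in the beaker at (457,498), the pin is up and the gate is back up. Returning to the tray.

```bash
python3 -m inch '[{"x":0,"y":0.5,"z":0,"yaw":-0.1},{"x":-0.2,"y":1,"z":0,"yaw":-0.1},{"x":-0.2,"y":1,"z":0,"yaw":-0.1},{"x":-0.2,"y":1,"z":0,"yaw":0},{"x":-0.3,"y":1,"z":0,"yaw":0}]' && python3 -m inch '[{"x":-0.3,"y":1,"z":0,"yaw":0},{"x":-0.3,"y":1,"z":0,"yaw":0},{"x":-0.3,"y":1,"z":0,"yaw":0},{"x":-0.3,"y":1,"z":0,"yaw":0},{"x":-0.3,"y":1,"z":0,"yaw":0}]' && python3 -m inch '[{"x":-0.3,"y":1,"z":0,"yaw":0},{"x":-0.3,"y":1,"z":0,"yaw":0},{"x":-0.3,"y":1,"z":0,"yaw":0},{"x":-0.3,"y":1,"z":0,"yaw":0},{"x":-0.3,"y":1,"z":0,"yaw":0}]'; python3 to.py .5207 .318 .26 -163.3
```

```text
time_s: 10.12
tcp_pos: [0.4764, -0.1376, 0.2659]
eef_rot: [179.7, -5.2, -166.0]
contact_force: [0.1, 1.0, -2.9]
gripper_width: 0.0214
time_s: 10.53
tcp_pos: [0.4751, 0.0014, 0.2557]
eef_rot: [179.5, -5.6, -165.9]
contact_force: [0.9, 0.5, -3.0]
gripper_width: 0.0217
time_s: 10.95
tcp_pos: [0.4732, 0.1395, 0.2456]
eef_rot: [179.5, -6.0, -165.9]
contact_force: [0.4, 0.5, -2.7]
gripper_width: 0.0214
t 10.95 p [0.4732 0.1395 0.2456] rot [ 179.47   -5.99 -165.85] w 0.0214 F [ 0.4  0.5 -2.7]
rows x -3.59 y 6.46 z -0.57 yaw -0.64
```

```bash
python3 -m inch '[{"x":-0.6,"y":1,"z":0,"yaw":-0.15},{"x":-0.6,"y":1,"z":0,"yaw":-0.15},{"x":-0.6,"y":1,"z":0,"yaw":-0.15},{"x":-0.6,"y":1,"z":0,"yaw":-0.15},{"x":-0.6,"y":1,"z":0,"yaw":0}]' && python3 -m inch '[{"x":-0.6,"y":1,"z":0.3,"yaw":0},{"x":0,"y":0.45,"z":0.7,"yaw":0},{"x":-0.1,"y":0,"z":1,"yaw":0},{"x":-0.1,"y":0,"z":1,"yaw":0},{"x":-0.1,"y":0,"z":0.6,"yaw":0}]' ; python3 to.py .5207 .3195 .1 -163.3; python3 head.py side8 | tail -8;python3 -c "
from h import *
f=np.load('pics/side8.npz');p=f['p'];cv2.imwrite('pics/side8c.png',cv2.resize(p[100:220,150:330,::-1],None,fx=4,fy=4))"
```

```text
time_s: 11.37
tcp_pos: [0.5042, 0.2867, 0.2318]
eef_rot: [179.2, -6.4, -163.2]
contact_force: [0.1, -0.5, -4.0]
gripper_width: 0.0216
time_s: 11.78
tcp_pos: [0.5007, 0.3361, 0.1317]
eef_rot: [179.1, -6.3, -162.8]
contact_force: [-0.4, 0.2, -3.5]
gripper_width: 0.0212
t 11.78 p [0.5007 0.3361 0.1317] rot [ 179.14   -6.34 -162.85] w 0.0212 F [-0.4  0.2 -3.5]
rows x -0.57 y -0.87 z 1.27 yaw 0.11Traceback (most recent call last):
  File "head.py", line 23, in <module>
    import sys;head(sys.argv[1])
               ~~~~^^^^^^^^^^^^^
  File "head.py", line 10, in head
    print('orange z lo',np.percentile(z[lo],[2,10,50]).round(4),lo.sum(),'hi',np.percentile(z[hi],[50,90,98]).round(4),hi.sum())
                                                                              ~~~~~~~~~~~~~^^^^^^^^^^^^^^^^^^
    return _quantile_unchecked(
        a, q, axis, out, overwrite_input, method, keepdims, weights)
    return _ureduce(a,
                    func=_quantile_ureduce_func,
    ...<5 lines>...
                    overwrite_input=overwrite_input,
                    method=method)
    r = func(a, **kwargs)
    result = _quantile(arr,
                       quantiles=q,
    ...<2 lines>...
                       out=out,
                       weights=wgt)
    slices_having_nans = np.isnan(arr[-1, ...])
                                  ~~~^^^^^^^^^
IndexError: index -1 is out of bounds for axis 0 with size 0
```

View pics/side8c.png

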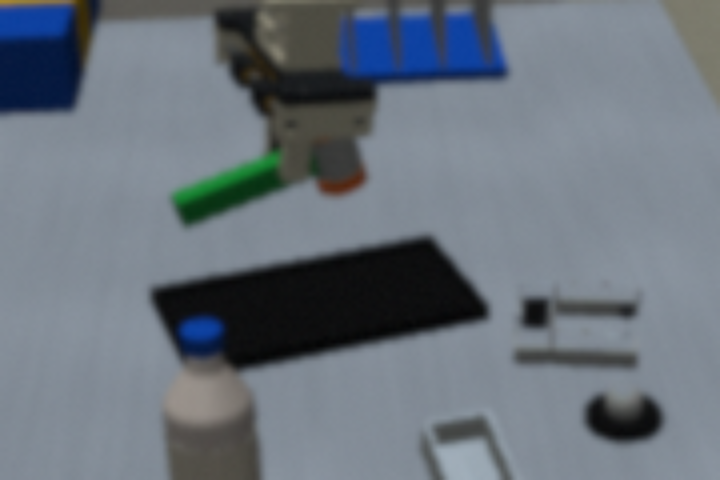

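The mallet hangs over the tray nose-up by about 15°, tail at (180,205). I'll lower it so the tail meets the tray floor and pushes it back towards level.

```bash
python3 -m inch '[{"x":-0.6,"y":-0.7,"z":0.2,"yaw":0.1},{"x":-0.15,"y":-0.1,"z":0.7,"yaw":0},{"x":-0.1,"y":0,"z":0.7,"yaw":0},{"x":-0.1,"y":0,"z":0.4,"yaw":0},{"x":0,"y":0,"z":0.1,"yaw":0}]' ; python3 to.py .5207 .3195 .042 -163.3
python3 - <<'E'
from h import *
p,d=snap('side','side9');p=p.astype(int);C=cloud('side',d);v,u=np.mgrid[:384,:512]
g=(p[...,1]>1.5*p[...,0])&(p[...,1]>1.3*p[...,2])&(p[...,1]>90)&(u>150)&(u<260)&(v>90)&(v<210)
X=C[g];m=np.polyfit(X[:,0],X[:,2],1);print(g.sum(),'top tilt deg',np.degrees(np.arctan(m[0]*.957)),X.min(0),X.max(0))
E
```

```text
time_s: 12.25
tcp_pos: [0.5174, 0.3204, 0.0679]
eef_rot: [179.5, -6.9, -163.2]
contact_force: [0.2, -0.4, -3.6]
gripper_width: 0.0212
t 12.25 p [0.5174 0.3204 0.0679] rot [ 179.46   -6.9  -163.2 ] w 0.0212 F [ 0.2 -0.4 -3.6]
rows x -0.11 y -0.07 z 1.03 yaw 0.02
103 top tilt deg 36.869040078604215 [ 0.42494137 -0.9831531   0.04462527] [0.53010292 0.33347246 0.73454096]
```

```bash
python3 -m inch '[{"x":-0.1,"y":-0.05,"z":0.4,"yaw":0},{"x":0,"y":0,"z":0.2,"yaw":0},{"x":0,"y":0,"z":0.2,"yaw":0}]' && python3 -m inch '[{"x":0,"y":0,"z":0.2,"yaw":0},{"x":0,"y":0,"z":0.2,"yaw":0}]'&& python3 -m inch '[{"x":0,"y":0,"z":0.2,"yaw":0},{"x":0,"y":0,"z":0,"yaw":0}]'
python3 - <<'E'
from h import *
p,d=snap('side','side10');p=p.astype(int);C=cloud('side',d);v,u=np.mgrid[:384,:512]
g=(p[...,1]>1.5*p[...,0])&(p[...,1]>1.3*p[...,2])&(p[...,1]>90)&(u>150)&(u<260)&(v>90)&(v<210)&(d>0)
X=C[g];m=np.polyfit(X[:,0],X[:,2],1);print(g.sum(),'top tilt deg',np.degrees(np.arctan(m[0]*.957)),X.min(0),X.max(0))
E
```

```text
time_s: 12.55
tcp_pos: [0.5184, 0.3208, 0.0493]
eef_rot: [179.4, -6.7, -163.1]
contact_force: [-0.2, 0.3, -2.5]
gripper_width: 0.0218
time_s: 12.72
tcp_pos: [0.5191, 0.3218, 0.0405]
eef_rot: [179.3, -6.4, -163.0]
contact_force: [5.1, 0.9, 4.8]
gripper_width: 0.0216
time_s: 12.88
tcp_pos: [0.5195, 0.3222, 0.0413]
eef_rot: [179.3, -6.2, -162.8]
contact_force: [-0.1, -1.1, -3.8]
gripper_width: 0.0213
106 top tilt deg 10.582562130558767 [0.42683792 0.28441621 0.00623995] [0.5155359  0.36618975 0.04707168]
```

```bash
python3 -m inch '[{"x":0,"y":0,"z":0.2,"yaw":0},{"x":0,"y":0,"z":0.3,"yaw":0},{"x":0,"y":0,"z":0.3,"yaw":0}]'
python3 - <<'E'
from h import *
p,d=snap('side','side11');p=p.astype(int);C=cloud('side',d);v,u=np.mgrid[:384,:512]
g=(p[...,1]>1.5*p[...,0])&(p[...,1]>1.3*p[...,2])&(p[...,1]>90)&(u>150)&(u<260)&(v>90)&(v<210)&(d>0)
X=C[g];m=np.polyfit(X[:,0],X[:,2],1);print(g.sum(),'top tilt deg',np.degrees(np.arctan(m[0]*.957)),X.min(0),X.max(0))
cv2.imwrite('pics/side11c.png',cv2.resize(p[100:220,150:330,::-1].astype(np.uint8),None,fx=4,fy=4))
E
```

```text
time_s: 13.18
tcp_pos: [0.5208, 0.3233, 0.0391]
eef_rot: [179.4, -5.7, -162.3]
contact_force: [-19.9, -9.0, 66.1]
gripper_width: 0.0216
102 top tilt deg 9.196112213397088 [0.42652808 0.28257457 0.01454152] [0.51553814 0.36477801 0.04588009]
```

View pics/side11c.png

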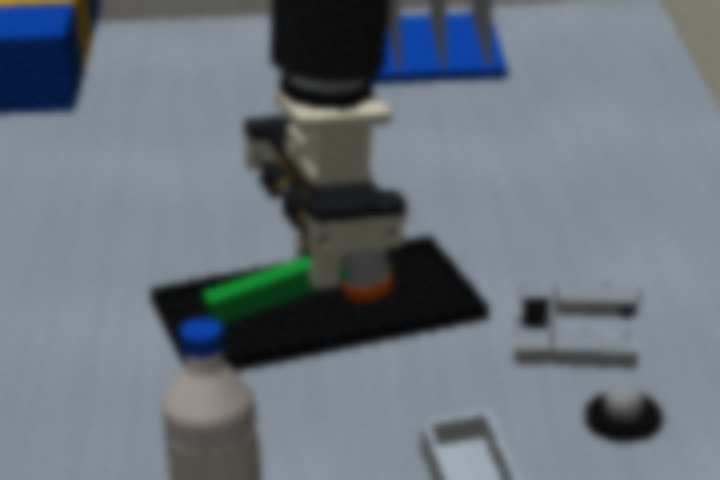

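The tail and the face's rear edge are both on the floor, with a tilt of 9.2° against the expected 9.1°. Releasing should let it settle onto the face.

```bash
python3 -m inch '[{"x":0,"y":0,"z":-0.1,"yaw":0}]' && python3 -m inch '[{"x":0,"y":0,"z":0,"yaw":0},{"x":0,"y":0,"z":0,"yaw":0},{"x":0,"y":0,"z":0,"yaw":0},{"x":0,"y":0,"z":0,"yaw":0},{"x":0,"y":0,"z":0,"yaw":0}]' 1 && python3 -m inch '[{"x":0,"y":0,"z":0,"yaw":0},{"x":0,"y":0,"z":0,"yaw":0},{"x":0,"y":0,"z":0,"yaw":0}]' && python3 to.py .5207 .3195 .042 -163.3
```

```text
time_s: 13.32
tcp_pos: [0.5208, 0.3235, 0.0439]
eef_rot: [179.3, -5.6, -162.3]
contact_force: [-0.4, -0.6, -4.7]
gripper_width: 0.0216
time_s: 13.73
tcp_pos: [0.5218, 0.3247, 0.0442]
eef_rot: [179.2, -5.3, -162.3]
contact_force: [0.6, 1.3, -0.7]
gripper_width: 0.0491
time_s: 13.98
tcp_pos: [0.5213, 0.3241, 0.0418]
eef_rot: [179.3, -5.5, -162.3]
contact_force: [-0.8, -0.0, -0.5]
gripper_width: 0.069
t 13.98 p [0.5213 0.3241 0.0418] rot [ 179.27   -5.52 -162.32] w 0.069 F [-0.8 -0.  -0.5]
rows x 0.08 y -0.17 z -0.01 yaw 0.24
```

Lift out, then check.

```bash
python3 -m inch '[{"x":0,"y":0,"z":0,"yaw":0},{"x":0,"y":0,"z":0,"yaw":0},{"x":0.05,"y":0,"z":-0.3,"yaw":0},{"x":0.1,"y":0,"z":-0.6,"yaw":0},{"x":0.1,"y":0,"z":-1,"yaw":0}]' && python3 -m inch '[{"x":0.1,"y":0,"z":-1,"yaw":0},{"x":0.1,"y":0,"z":-1,"yaw":0},{"x":0.1,"y":0,"z":-1,"yaw":0},{"x":0.1,"y":0,"z":-1,"yaw":0},{"x":0.1,"y":0,"z":-1,"yaw":0}]' && python3 -m inch '[{"x":1,"y":-1,"z":0,"yaw":0},{"x":1,"y":-1,"z":0,"yaw":0},{"x":1,"y":-1,"z":0,"yaw":0},{"x":0.6,"y":-1,"z":0,"yaw":0},{"x":0,"y":0,"z":0,"yaw":0}]'
python3 - <<'E'
from h import *
p,d=snap('top','top12');p=p.astype(int);C=cloud('top',d);v,u=np.mgrid[:384,:512]
R,G,B=p[...,0],p[...,1],p[...,2];q=(u<140)&(v>160)&(d>0)
o=C[q&(R>200)&(G>80)&(G<160)&(B<60)];print('head top',len(o),((o.min(0)+o.max(0))/2).round(4),o[:,2].mean())
g=C[q&(G>110)&(R<60)&(B<90)];m=np.polyfit(g[:,0],g[:,2],1);print('handle z',len(g),g[:,2].mean(),'tilt',np.degrees(m[0]),g.min(0),g.max(0))
s,_=snap('side','side12')
a=cv2.resize(p[160:290,60:190,::-1].astype(np.uint8),(400,400));b=cv2.resize(s[140:350,130:350,::-1],(400,400));cv2.imwrite('pics/fin.png',np.hstack([a,b]))
E
```

```text
time_s: 14.4
tcp_pos: [0.517, 0.3204, 0.0854]
eef_rot: [179.5, -6.1, -162.4]
contact_force: [0.7, -0.1, -0.0]
gripper_width: 0.087
time_s: 14.82
tcp_pos: [0.5169, 0.3183, 0.2189]
eef_rot: [179.6, -6.2, -162.4]
contact_force: [0.1, 0.2, -0.9]
gripper_width: 0.0877
time_s: 15.23
tcp_pos: [0.4623, 0.1944, 0.238]
eef_rot: [179.3, -5.3, -162.2]
contact_force: [-0.1, -0.2, -0.6]
gripper_width: 0.0879
head top 251 [0.5656 0.3378 0.0673] 0.06719837752573278
handle z 116 0.04821659571427102 tilt 0.7913554480177533 [0.50671134 0.31342606 0.04535887] [0.54623214 0.33984523 0.05149664]
```

View pics/fin.png

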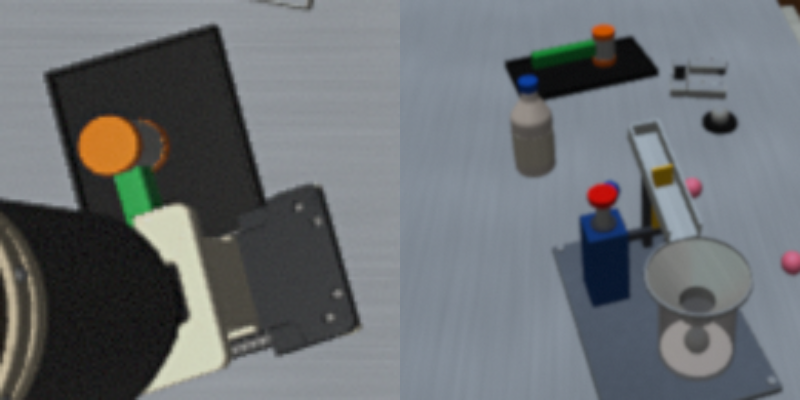

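Both views show the mallet upright in the tray, with head-top height 0.067 m as at the start. The ball is in the beaker at (697,340), the pin is up and the gripper is clear.

```bash
python3 -c "
from plant import r
print(r.close_job())"
```

```text
the job is handed in; nothing more can be done
None
```

I handed the job in at about 15.5 s on the robot's clock, with every check I could make at the end in order; it reports no verdict. I gripped the mallet by its handle and struck the red cap down at a commanded 0.24 m/s. The gate dropped and the ball rolled through the funnel into the beaker. I then stood the mallet back in the tray and let go.

**Last checks:**
- **Ball and pin:** the ball lies in the beaker, the pin and gate are up again, and the gripper is open and clear of everything.
- **Mallet:** it stands flat. The top of its head is at 0.0672 m, against 0.0673 m at the start, and the handle is level within about 1°. Its head is about 51 mm in x and 13 mm in y from the tray's centre.
- **Bystanders:** the gauge, spare ball and bottle look unmoved in the pictures; I did not measure them again.

**What went less well:**
- The tool's pitch drifted by up to about 7° while carrying the mallet.
- The blow turned the mallet nose-up in the grip by roughly 15°. I pressed its tail on the tray floor to push it back towards level.
- During that press the force on the tool briefly read 66 N up, about 70 N in all. It came through the held mallet and stayed under the 120 N wrist limit.
- My script for measuring the mallet's head failed in two of the later checks, so I used pictures and direct depth measurements there instead.
- I never measured the pin's speed, only saw the gate drop and the ball roll.

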